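# Check the dust extractor's pre-filter

## Robot

A 6-joint arm with a two-finger parallel gripper is mounted at the origin on the work surface. World frame = base frame: x ahead of the robot, y to its left, z up, the work surface at z = 0. Lengths are in mm, angles in degrees, forces in N, time in s.
With the tool pointing down it reaches from about 400 to 925 mm from the base axis. Payload 3.4 kg.
Tool frame: the origin (TCP) lies on the centre line of the jaws, within the pads' length; the fingertips stand 17 mm ahead of it and the grasp point (between the pads) lies 2 mm behind it (bot.tcp_to_tips is the distance from the TCP to the fingertips, in mm); z points along the fingers, y is the line along which they close (so a half turn about z gives the same grasp; the last joint's range is limited). The gripper opens to 85 mm and grips with 20 to 120 N. Pads are 22 mm wide; open, the fingers measure 114 mm over their backs; the gripper's body (76 mm by 85 mm) begins 54 mm behind the grasp point. The pads swing forward as they close: fully open they stand 13 mm farther back than shut.
Start: joints at [-4.211, 17.578, 86.31, -0, 76.112, -4.211], TCP at [575.005, -0.025, 248.305] pointing down, gripper open.
Joint ranges: [-179.03, 179.03], [-60, 130.46], [8.19, 133.38], [-81.62, 261.62], [5.75, 156.47], [-153.77, 153.77]. Speed limits (degrees/s): [147.25, 147.25, 180, 180, 180, 180].

## Interface

Orientations are given as a 3x3 rotation matrix whose columns are the frame's x, y, z axes.
In Python, from cell import telemetry, imaging, order, bot gives the robot as it stands. The module is installed in compiled form; this text tells all that it offers.
- The arm moves only by the tool carry_out, never from a script. Its argument "rows" is a list of rows, each an object of numbers: "fingers": the opening in per cent of the stroke, from 0 (shut) to 100 (fully open); "x", "y", "z": the shift along the world's x, y, z in m; "roll": the turn about the world's z in degrees. In form: [{"fingers": .., "x": .., "y": .., "z": .., "roll": ..}, ...]. A call has 1 to 5 rows; each row shifts and turns the commanded pose from where the row before left it; what a row does not reach is not made up. A row lasts 1/8 s, in which the tool goes at most 62.5 mm and 10.7 degrees, less where a joint would pass 70% of its speed; a pose out of reach is approached as far as the arm can. A call with a gripper value outside its range is refused whole. The fingers move at their own pace and stop on an object; "squeeze" is the grip in N (left out, the last holds). Time passes only in rows, so rows that do not move let the fingers close. It gives the time, the measured TCP pose, the force, the opening and the grip force at its end, in the units of the state.
- telemetry.state(): the state, without advancing time (a new reading comes with each control period).
- imaging.camera(name): name is "scene" or "side" or "wrist"; returns a dict with "image" (400x640x3 uint8, red, green, blue), "z_map" (400x640 float32, mm along the optical axis (not along the pixel's ray), 0 where there is no reading), "intrinsics" (3x3 intrinsics, pixels), "R" (3x3) and "t" (3): a world point X has camera coordinates R X + t; the wrist camera has in their place "mount" (4x4, takes a point from camera to tool coordinates, whose origin is the TCP and whose axes are the flange's). Camera axes: x right, y down, z forward; pixel columns grow to the right and rows downward; lengths in mm; the calibration is good to about 2 mm. The wrist camera is an equidistant fisheye: a pixel r from the principal point sees the ray r / f radians off the axis. A picture is of the moment at which its call begins: read the wrist's pose just before it.
- order.close_job(): hands the job in; it is judged then, once.
Trained networks look in a picture, given as the dict that the camera call returned (one of the last four; its "shot" number tells which), for a name from the list of things; names that differ only in an ending like _2 or _b are one class to them, and where a whole thing is asked for, a point or a joint stands for the part that bears it (a point fixed in the world has none). Each returns a list of dicts, best first, with "p" (0 to 1); they miss things now and then, are a little off and sometimes report something else, mostly with a low value. They report only what shows in the picture. A call takes as long as a camera call. They do not tell look-alikes from the thing itself.
- imaging.look_for(picture, query): "box" ([left, top, right, bottom] in pixels, round what is visible of it).
- imaging.landmark_of(picture, query): "centre" ([column, row] in pixels: a listed point, or the origin of a listed thing).
The state is a dict: "clock": time; "qpos": joint angles; "joint_vel": joint speeds; "tau": joint torques, N m; "tcp_pos": TCP position; "ee_rot": TCP orientation; "force": force on the tool from outside, world axes, zero at the start; "ft_torque": the same for the moment, N m; "finger_gap": finger opening in mm; "grasp_force": force on a finger pad.
Only numpy, scipy, OpenCV 4.12 (cv2) and the standard library are available. Lean on these libraries where they do the work, as an engineer would, in place of code of your own. Each camera call takes 0.05 s, during which the arm holds its last target. There are 200 camera calls.

## Task

The bench dust extractor's pre-filter needs checking: first shake it down by swinging the red-balled shaker lever away from you fully to its stop and letting it spring back, then lift the green flap by its steel bar, swing it back past upright and leave it open. Draw the plate with the orange tab straight up out of its slot, leaving the blue-tabbed one where it is, and present it over the middle of the white tray: finish while still holding it there in the gripper, upright and still, its lower edge about 10 cm above the bench. Leave the dish, spray bottle and brush alone.

Things in the scene. Friction and masses are not known exactly. Their poses are not given: they have to be found in the camera images.
- unit: The bench dust extractor, a fixed white case 180 (x) by 280 (y) by 100 mm high. Origin: on the bench; the case spans x -75 to +105 and y -140 to +140 mm from it. Its x axis points away from the front (louvred) face, z up. Under the flap its flat top (z 100) has two slots, 18 (x) by 60 mm (y), centred at (x -35, y +14) and (x -35, y +86), floor at z 15, each holding one filter plate. Shaker lever pivot at (0, -95, 106), between two cheeks that rise to z 120.
- flap (a joint): Angle of the green sheet-metal flap: 0 shut, opening upwards to a stop at 1.95 rad (1.57 is upright). Hinge at point flap_hinge, along the unit's y axis. Its stiff hinge (about 0.15 N m) keeps it wherever it is left, so it must be carried past upright. It is a hood 143 by 156 mm with 4 mm skirts reaching down to the case top: shut, it spans unit x -68 to +75, y -28 to +128, z 102 to 140 mm.
- flap_bar (a point): Middle of the flap's pull bar: a round steel bar 12 mm thick and 90 mm long along the unit's y axis, 175 mm from the hinge, standing 32 mm (centre) in front of the flap's front skirt, on two arms at its ends. Shut, it is at unit (-100, 50, 135) mm, clear of the case's front, and can be pinched from above; being round it turns between the fingers as the flap swings.
- flap_hinge (a point): Middle of the flap's hinge axis, unit (75, 50, 135) mm; the axis runs along the unit's y.
- shaker (a joint): Angle of the shaker lever: 0 at rest, leaning 0.5 rad towards the unit's front; 1.0 at its stop, leaning 0.5 rad back (unit +x). A spring returns it to 0; about 1 N at the ball to start, 3 N at the stop.
- shaker_ball (a point): Centre of the red ball, 24 mm across, on the end of the shaker lever (a 10 mm steel rod), 70 mm from its pivot. At rest at unit (-34, -95, 167) mm, at the stop at unit (34, -95, 167) mm.
- prefilter: The plate to take out: a rigid sintered plate, 14 (x) by 56 (y) by 80 mm (z), terracotta, with an orange tab on top, 10 mm thick (x), 28 mm wide (y), from 80 to 111 mm above the origin. Origin: centre of its lower edge; z points up along the plate. 0.08 to 0.17 kg. It stands in either of the two slots (2 mm clearance all round), its tab under the flap, 26 mm of it above the case top. Axes as the unit's at the start.
- finefilter: The other plate, same shape and size, white with a blue tab, in the other slot. Stays where it is.
- tray: White shallow square tray, fixed on the bench, 160 by 160 mm, rim 20 mm high. Origin: centre of its underside.
- dish: Dark brown square dish, about 106 mm wide, 35 mm high, on a ware board 15 mm thick. Origin: centre of its underside. Leave alone.
- sprayer: Green spray bottle, 90 mm across, 200 mm high, upright. Origin: centre of its underside. Leave alone.
- brush: Brush lying on the bench. Leave alone.
There are look-alikes about, which are no part of the job. What is shaped like the tray but purple is not meant.

How it is judged:
By the outcome, as a careful person would: the job done as asked, in the order asked, and still so for the second after the job is handed in, while the arm keeps its last pose, push and grip.
It also fails if it takes over 67 s, if anything falls off the work surface, if the arm or the gripper's body presses on something with over 40 N, if the wrist force passes 120 N, or if a joint passes its speed limit or range.

## Working session

There is one attempt and no reset: what is moved stays moved. The work goes in short steps, Python scripts to look and compute and a tool call to move; the robot and the scene stay as the last step left them, time stands still between calls to the robot, and variables do not carry over. Pictures are saved under pics/ and viewed, at most 10 in all, crops included, and the job is handed in when it is done.

Besides the shell and the picture viewer there is one more tool, called after ">>>" as name(argument=value, ...), one argument or row to a line, values as JSON. carry_out: Moves the arm, as the interface text tells. Its arguments: {"type":"object","properties":{"rows":{"type":"array","items":{"type":"object","properties":{"fingers":{"type":"number"},"x":{"type":"number"},"y":{"type":"number"},"z":{"type":"number"},"roll":{"type":"number"}}}},"squeeze":{"type":"number"}},"required":["rows"]}

```bash
mkdir -p pics; cat > h.py <<'E'
import numpy as np,cv2
from cell import telemetry,imaging,order,bot
def save(p,n): cv2.imwrite('pics/'+n,p['image'][:,:,::-1])
def w(p,uv,win=0):
    u,v=int(round(uv[0])),int(round(uv[1])); z=p['z_map'][max(v-win,0):v+win+1,max(u-win,0):u+win+1]; z=z[z>0]
    if len(z)==0: return None
    z=np.median(z); return p['R'].T@(np.linalg.inv(p['intrinsics'])@np.array([uv[0],uv[1],1])*z-p['t'])
def cloud(p):
    v,u=np.mgrid[0:400,0:640]; z=p['z_map']; c=np.stack([u*z,v*z,z],-1)@np.linalg.inv(p['intrinsics']).T
    return (c-p['t'])@p['R']
E
python3 - <<'E'
from h import *
np.set_printoptions(precision=1,suppress=True)
ps={n:imaging.camera(n) for n in('scene','side')}
im=[]
for n,p in ps.items():
    save(p,n+'0.png'); print(n,'cam at',-p['R'].T@p['t'])
    for q in('unit','flap_bar','flap_hinge','shaker_ball','tray','dish','sprayer','brush','prefilter'):
        for l in imaging.landmark_of(p,q)[:2]: print(q,l['p'],np.array(l['centre']),w(p,l['centre'],1))
print(bot.tcp_to_tips,telemetry.state()['ee_rot'])
E
```

```text
scene cam at [1175.2 -484.4  746.3]
unit 0.77 [330.  246.5] [ 640.2 -125.5   99.2]
flap_bar 0.84 [314.4 184.5] [275.5  46.7  -0.9]
flap_hinge 0.57 [364.  215.3] [622.  -11.5 136. ]
shaker_ball 0.54 [289.8 213.3] [ 553.4 -187.2  170.1]
tray 0.94 [249.  215.4] [ 317.8 -214.3    4.2]
tray 0.68 [407.5 192.5] [482.9 287.5   3.7]
dish 0.8 [461.2 235.7] [751.7 230.   50.7]
sprayer 0.6 [181.2 285.5] [ 517.8 -467.7   41.9]
brush 0.56 [369.1 179.2] [624.8  -9.4 248.9]
side cam at [ -77.  -906.9  797.6]
unit 0.91 [330.6 232.8] [ 495.1 -152.1   78.7]
unit 0.62 [398.8 321. ] [ 440.4 -492.4   47. ]
flap_bar 0.74 [298.3 208.3] [447.6 -53.7 133.6]
flap_hinge 0.62 [336.  184.6] [615.7 -22.4 142. ]
flap_hinge 0.59 [221.4 213.3] [306.6 229.2  19.4]
shaker_ball 0.54 [351.2 206.2] [ 542.6 -186.7  172.9]
tray 0.68 [281.5 289.7] [ 288.7 -201.     7. ]
dish 0.88 [313.2 171.7] [732.  277.4  22.7]
sprayer 0.93 [399.2 321.9] [ 440.5 -493.8   45.2]
sprayer 0.29 [252.5 195.1] [459.5 291.3   6. ]
brush 0.83 [224.5 216. ] [313.8 223.3   8.3]
17.0 [[ 0.  1. -0.]
 [ 1. -0.  0.]
 [ 0. -0. -1.]]
```

View pics/scene0.png

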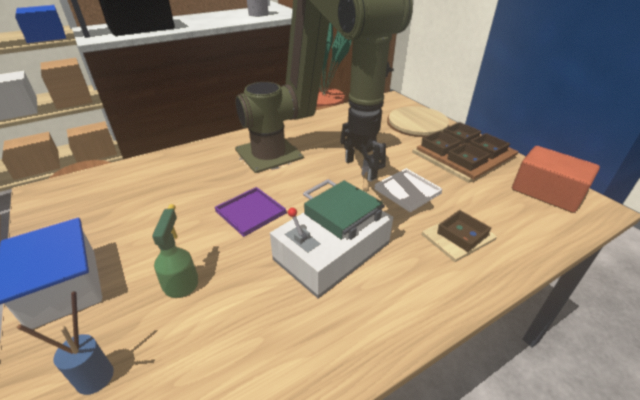

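View pics/side0.png

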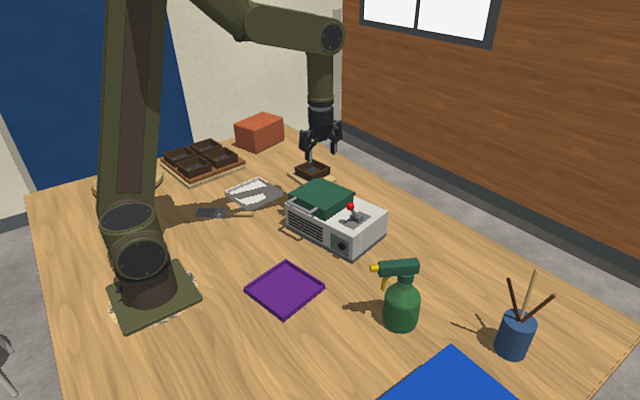

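Two trays show. The purple one is at scene (250,210) and side (284,290), and is the look-alike. The white one, at scene (407,190) and side (253,192), is the one meant. The unit is at scene (330,235), with its red ball at (292,212) and the bar at (318,187). I'll measure precisely and confirm in a crop.

```bash
python3 - <<'E'
from h import *
np.set_printoptions(precision=1,suppress=True)
for n in('scene','side'):
    p=imaging.camera(n); X=cloud(p); I=p['image'].astype(int); r,g,b=I[...,0],I[...,1],I[...,2]
    ok=p['z_map']>0
    def rect(m,name):
        q=X[m][:,:2].astype(np.float32); 
        print(n,name,len(q),cv2.minAreaRect(q) if len(q)>4 else '', np.median(X[m][:,2]) if len(q) else '')
    box=ok&(X[...,0]>380)&(X[...,0]<720)&(X[...,1]>-300)&(X[...,1]<160)
    rect(box&(g>r*1.3)&(X[...,2]>132)&(X[...,2]<148),'flap')
    red=box&(r>2.2*g)&(r>2.2*b)&(X[...,2]>145)&(X[...,2]<190); 
    print('ball',red.sum(),X[red].mean(0),np.argwhere(red).mean(0)[::-1]) if red.any() else 0
    rect(box&(X[...,2]>94)&(X[...,2]<106),'casetop')
    tb=ok&(X[...,0]>380)&(X[...,0]<620)&(X[...,1]>160)&(X[...,1]<420)
    rect(tb&(X[...,2]>2)&(X[...,2]<27)&(np.abs(r-b)<25)&(r>90),'tray')
    bar=box&(X[...,2]>120)&(X[...,2]<148)&(X[...,0]<500)&~(g>r*1.3)
    rect(bar,'bar')
    if n=='scene':A=I[130:270,250:460]
    else:B=I[160:270,190:400]
c=np.vstack([cv2.resize(a.astype(np.uint8)[:,:,::-1],None,fx=2.4,fy=2.4,interpolation=2)[:,:504] for a in(A,B)])
cv2.imwrite('pics/crop1.png',c); print(c.shape)
E
```

```text
scene flap 1818 ((555.0613403320312, -31.598411560058594), (138.75572204589844, 152.64163208007812), 12.79387092590332) 139.45363505346532
ball 44 [ 553.7 -181.4  173.2] [291.9 211.6]
scene casetop 2913 ((574.6167602539062, -75.92012023925781), (182.71395874023438, 282.01104736328125), 12.25488567352295) 99.50379270842666
scene tray 1483 ((471.640380859375, 295.7301025390625), (161.6620635986328, 164.0688018798828), 6.451975345611572) 5.665069517616167
scene bar 260 ((469.7578125, -38.97071075439453), (157.09146118164062, 58.58622741699219), 89.91665649414062) 138.92328038201333
side flap 1230 ((541.4196166992188, -30.39373779296875), (158.64002990722656, 155.72463989257812), 12.363941192626953) 140.81745974948024
ball 48 [ 541.8 -180.9  172.2] [349.7 205.6]
side casetop 1402 ((572.70849609375, -73.83958435058594), (185.44149780273438, 280.26104736328125), 12.25508975982666) 100.80948301477011
side tray 1093 ((466.60797119140625, 298.34368896484375), (165.68142700195312, 169.7711944580078), 6.19732141494751) 7.50226183698677
side bar 176 ((463.14306640625, -28.85681915283203), (140.9525604248047, 61.19252014160156), 88.18305969238281) 139.2053342484999
(600, 504, 3)
```

View pics/crop1.png

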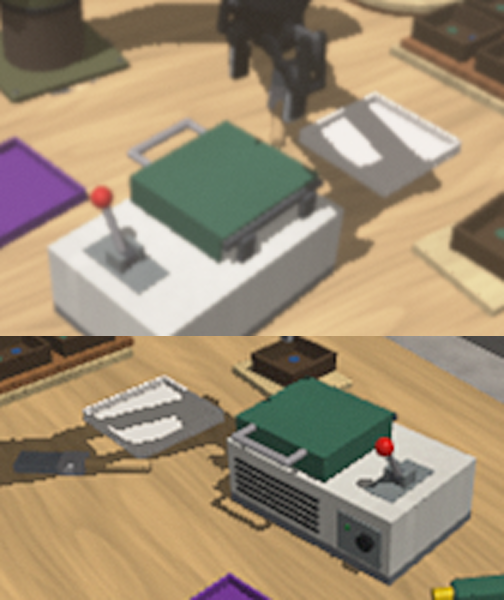

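The crop confirms it: the white tray is at scene (407,190), world about (469,297) with yaw 6°. The case-top fit puts the unit origin at about (559,-78) with yaw 12.25°. First I move to the front side of the ball with the fingers shut.

>>> carry_out(
  rows=[
    {"fingers":0,"x":-0.022,"y":-0.062,"roll":6},
    {"fingers":0,"x":-0.022,"y":-0.062,"roll":6.25},
    {"fingers":0,"x":-0.022,"y":-0.062},
    {"fingers":0,"z":-0.038},
    {"fingers":0,"z":-0.038},
  ],
  squeeze=40,
)

```text
invalid input
```

>>> carry_out(
  rows=[
    {"fingers":0},
    {"fingers":0},
    {"fingers":0},
  ],
)

```text
invalid input
```

```bash
python3 - <<'E'
from h import *
a=imaging.camera('scene')['image'][140:260,230:430];b=imaging.camera('side')['image'][140:260,250:450]
cv2.imwrite('pics/c2.png',np.vstack([cv2.resize(i[:,:,::-1],None,fx=2.5,fy=2.5,interpolation=2) for i in(a,b)]))
E
```

```text
(no output)
```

View pics/c2.png

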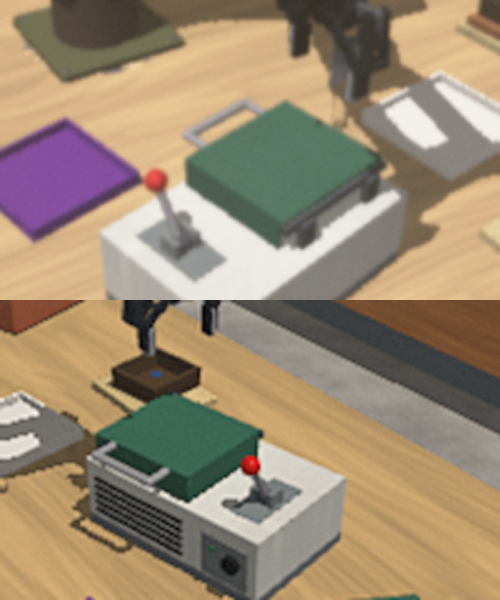

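The picture shows the arm hasn't moved (gripper still at crop (335,40)). The call was refused, probably because every row needs all its fields.

>>> carry_out(
  rows=[
    {"fingers":0,"x":-0.022,"y":-0.062,"z":0,"roll":6},
    {"fingers":0,"x":-0.022,"y":-0.062,"z":0,"roll":6.25},
    {"fingers":0,"x":-0.022,"y":-0.062,"z":0,"roll":0},
    {"fingers":0,"x":0,"y":0,"z":0,"roll":0},
    {"fingers":0,"x":0,"y":0,"z":0,"roll":0},
  ],
  squeeze=40,
)

```text
clock: 1.82
tcp_pos: [512.3, -176.8, 248.3]
ee_rot: [[-0.211, 0.978, 0.0], [0.978, 0.211, 0.001], [0.001, 0.0, -1.0]]
force: [0.8, -0.3, -0.1]
finger_gap: 0.0
grasp_force: 0.0
```

>>> carry_out(
  rows=[
    {"fingers":0,"x":-0.003,"y":-0.009,"z":-0.036,"roll":0},
    {"fingers":0,"x":0,"y":0,"z":-0.04,"roll":0},
    {"fingers":0,"x":0,"y":0,"z":0,"roll":0},
  ],
)

```text
clock: 2.2
tcp_pos: [507.4, -183.0, 169.6]
ee_rot: [[-0.214, 0.977, -0.007], [0.977, 0.214, 0.004], [0.005, -0.006, -1.0]]
force: [-0.9, 1.1, 0.2]
finger_gap: 0.1
grasp_force: 0.0
```

```bash
python3 - <<'E'
from h import *
a=imaging.camera('scene')['image'][140:260,230:430];b=imaging.camera('side')['image'][140:260,250:450]
cv2.imwrite('pics/c3.png',np.vstack([cv2.resize(i[:,:,::-1],None,fx=2.5,fy=2.5,interpolation=2) for i in(a,b)]))
E
```

```text
(no output)
```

View pics/c3.png

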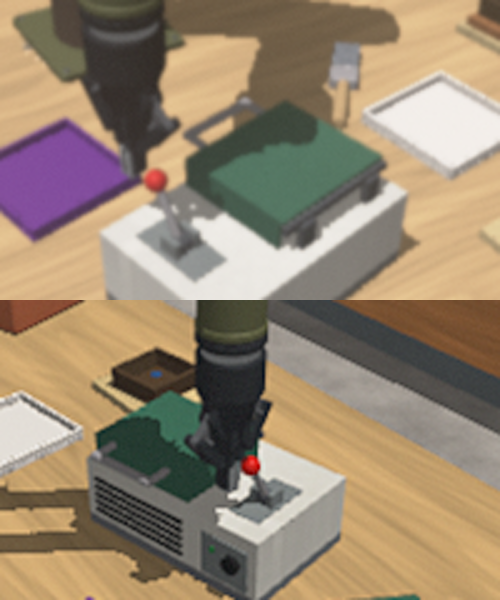

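The shut fingertips, at crop (133,170), stand just in front of the ball at (155,180). I push along unit +x.

>>> carry_out(
  rows=[
    {"fingers":0,"x":0.0147,"y":0.0032,"z":0,"roll":0},
    {"fingers":0,"x":0.0147,"y":0.0032,"z":0,"roll":0},
    {"fingers":0,"x":0.0147,"y":0.0032,"z":0,"roll":0},
    {"fingers":0,"x":0.0147,"y":0.0032,"z":0,"roll":0},
    {"fingers":0,"x":0,"y":0,"z":0,"roll":0},
  ],
)

```text
clock: 2.92
tcp_pos: [569.6, -172.7, 172.2]
ee_rot: [[-0.213, 0.977, 0.001], [0.977, 0.213, -0.0], [-0.0, 0.001, -1.0]]
force: [-2.4, -0.6, 1.3]
finger_gap: 0.1
grasp_force: 1.1
```

>>> carry_out(
  rows=[
    {"fingers":0,"x":0.0078,"y":0.0017,"z":0,"roll":0},
    {"fingers":0,"x":0,"y":0,"z":0,"roll":0},
  ],
)

```text
clock: 3.18
tcp_pos: [575.6, -171.1, 171.6]
ee_rot: [[-0.212, 0.977, -0.001], [0.977, 0.212, 0.0], [0.001, -0.001, -1.0]]
force: [-2.7, -0.6, 0.1]
finger_gap: -0.1
grasp_force: 1.3
```

>>> carry_out(
  rows=[
    {"fingers":0,"x":0.0049,"y":0.0011,"z":0,"roll":0},
    {"fingers":0,"x":0,"y":0,"z":0,"roll":0},
  ],
)

```text
clock: 3.42
tcp_pos: [580.3, -169.9, 171.7]
ee_rot: [[-0.212, 0.977, -0.002], [0.977, 0.212, 0.001], [0.001, -0.001, -1.0]]
force: [-3.7, -0.9, -2.5]
finger_gap: -0.2
grasp_force: 1.6
```

>>> carry_out(
  rows=[
    {"fingers":0,"x":0.0039,"y":0.0008,"z":0,"roll":0},
    {"fingers":0,"x":0,"y":0,"z":0,"roll":0},
  ],
)

```text
clock: 3.68
tcp_pos: [584.5, -169.1, 172.0]
ee_rot: [[-0.212, 0.977, -0.001], [0.977, 0.212, 0.0], [0.001, -0.001, -1.0]]
force: [-3.9, -0.3, -2.3]
finger_gap: 0.1
grasp_force: 1.9
```

>>> carry_out(
  rows=[
    {"fingers":0,"x":0.0029,"y":0.0006,"z":0,"roll":0},
    {"fingers":0,"x":0,"y":0,"z":0,"roll":0},
  ],
)

```text
clock: 3.92
tcp_pos: [587.1, -168.6, 172.1]
ee_rot: [[-0.212, 0.977, -0.001], [0.977, 0.212, 0.0], [0.0, -0.001, -1.0]]
force: [-5.4, -0.6, -1.9]
finger_gap: -0.0
grasp_force: 2.4
```

>>> carry_out(
  rows=[
    {"fingers":0,"x":0.0029,"y":0.0006,"z":0,"roll":0},
    {"fingers":0,"x":0,"y":0,"z":0,"roll":0},
  ],
)

```text
clock: 4.18
tcp_pos: [587.8, -168.4, 171.9]
ee_rot: [[-0.212, 0.977, -0.006], [0.977, 0.212, -0.0], [0.001, -0.006, -1.0]]
force: [-10.2, -2.6, -1.0]
finger_gap: -0.2
grasp_force: 5.0
```

>>> carry_out(
  rows=[
    {"fingers":0,"x":0.002,"y":0.0004,"z":0,"roll":0},
    {"fingers":0,"x":0,"y":0,"z":0,"roll":0},
  ],
)

```text
clock: 4.42
tcp_pos: [588.2, -168.3, 171.7]
ee_rot: [[-0.212, 0.977, -0.009], [0.977, 0.212, -0.001], [0.001, -0.009, -1.0]]
force: [-13.6, -3.2, 1.3]
finger_gap: 0.1
grasp_force: 6.7
```

At the stop: the force rises steeply with no further travel. Now I let it spring back and retreat upward.

>>> carry_out(
  rows=[
    {"fingers":0,"x":-0.0244,"y":-0.0053,"z":0,"roll":0},
    {"fingers":0,"x":-0.0342,"y":-0.0074,"z":0,"roll":0},
    {"fingers":0,"x":-0.0342,"y":-0.0074,"z":0,"roll":0},
    {"fingers":30,"x":0,"y":0,"z":0.05,"roll":0},
    {"fingers":30,"x":0,"y":0,"z":0,"roll":0},
  ],
)

```text
clock: 5.05
tcp_pos: [504.4, -189.6, 227.5]
ee_rot: [[-0.212, 0.977, 0.014], [0.977, 0.212, -0.005], [-0.008, 0.012, -1.0]]
force: [0.3, -1.5, -0.3]
finger_gap: 25.9
grasp_force: 0.0
```

```bash
python3 - <<'E'
from h import *
np.set_printoptions(precision=1,suppress=True)
for n in('scene','side'):
    p=imaging.camera(n); X=cloud(p); I=p['image'].astype(int); r,g,b=I[...,0],I[...,1],I[...,2]
    red=(r>2.2*g)&(r>2.2*b)&(X[...,2]>145)&(X[...,2]<200)&(X[...,0]<700)
    print(X[red].mean(0),red.sum())
    for l in imaging.landmark_of(p,'flap_bar')[:2]: print(l['p'],w(p,l['centre'],1),l['centre'])
    R=np.array([[.977,-.212],[.212,.977]]); U=(X[...,:2]-[559,-78])@R
    m=(p['z_map']>0)&(U[...,0]>-125)&(U[...,0]<-88)&(abs(U[...,1]-50)<30)&(X[...,2]>115)&(X[...,2]<150)
    print('bar unit pts',m.sum(),np.median(U[m],0),np.median(X[m][:,2]),np.percentile(U[m][:,0],[5,95]))
print(telemetry.state()['tcp_pos'])
E
```

```text
[ 553.6 -181.8  173.2] 45
0.88 [285.1  37.    3.9] [313.4, 185.6]
bar unit pts 77 [-95.5  50.1] 138.41917279592482 [-102.8  -92.7]
[ 541.6 -181.2  172.5] 48
0.78 [445.  -52.  137.3] [297.2, 207.3]
bar unit pts 65 [-104.1   48.8] 139.4485067148865 [-108.5  -96.7]
[ 500.6 -187.8  222.4]
```

The lever is back at rest, since the ball reads the same as before. Next is the bar.

>>> carry_out(
  rows=[
    {"fingers":30,"x":-0.0167,"y":0.0458,"z":0,"roll":0},
    {"fingers":30,"x":-0.0167,"y":0.0458,"z":0,"roll":0},
    {"fingers":30,"x":-0.0167,"y":0.0458,"z":0,"roll":0},
    {"fingers":30,"x":0,"y":0,"z":-0.04,"roll":0},
    {"fingers":30,"x":0,"y":0,"z":0,"roll":0},
  ],
)

```text
clock: 5.88
tcp_pos: [447.2, -49.2, 179.8]
ee_rot: [[-0.214, 0.977, -0.007], [0.977, 0.214, 0.002], [0.003, -0.006, -1.0]]
force: [0.7, 0.3, 0.3]
finger_gap: 25.9
grasp_force: 0.0
```

>>> carry_out(
  rows=[
    {"fingers":30,"x":0,"y":0,"z":0,"roll":0},
  ],
)

```text
clock: 6.0
tcp_pos: [450.4, -50.7, 182.5]
ee_rot: [[-0.212, 0.977, -0.0], [0.977, 0.212, 0.0], [0.0, -0.0, -1.0]]
force: [0.5, 0.8, 0.4]
finger_gap: 25.7
grasp_force: 0.0
```

>>> carry_out(
  rows=[
    {"fingers":30,"x":0,"y":0,"z":-0.025,"roll":0},
    {"fingers":30,"x":0,"y":0,"z":-0.024,"roll":0},
    {"fingers":30,"x":0,"y":0,"z":0,"roll":0},
  ],
)

```text
clock: 6.38
tcp_pos: [449.5, -50.9, 132.9]
ee_rot: [[-0.211, 0.977, -0.002], [0.977, 0.211, 0.0], [0.001, -0.002, -1.0]]
force: [-0.9, 1.0, 0.3]
finger_gap: 25.9
grasp_force: 0.0
```

>>> carry_out(
  rows=[
    {"fingers":0,"x":0,"y":0,"z":0,"roll":0},
    {"fingers":0,"x":0,"y":0,"z":0,"roll":0},
    {"fingers":0,"x":0,"y":0,"z":0,"roll":0},
  ],
  squeeze=30,
)

```text
clock: 6.75
tcp_pos: [450.4, -51.0, 134.3]
ee_rot: [[-0.212, 0.977, 0.002], [0.977, 0.212, -0.001], [-0.002, 0.002, -1.0]]
force: [-1.5, -2.9, 2.3]
finger_gap: 11.2
grasp_force: 29.5
```

>>> carry_out(
  rows=[
    {"fingers":0,"x":0.0019,"y":0.0004,"z":0.0261,"roll":0},
    {"fingers":0,"x":0.0057,"y":0.0012,"z":0.0256,"roll":0},
    {"fingers":0,"x":0.0094,"y":0.002,"z":0.0244,"roll":0},
    {"fingers":0,"x":0,"y":0,"z":0,"roll":0},
  ],
)

```text
clock: 7.25
tcp_pos: [466.7, -47.5, 211.2]
ee_rot: [[-0.213, 0.977, 0.001], [0.977, 0.213, -0.002], [-0.002, 0.001, -1.0]]
force: [-2.7, -3.5, 0.1]
finger_gap: 10.8
grasp_force: 29.8
```

>>> carry_out(
  rows=[
    {"fingers":0,"x":0.0128,"y":0.0028,"z":0.0227,"roll":0},
    {"fingers":0,"x":0.016,"y":0.0035,"z":0.0205,"roll":0},
    {"fingers":0,"x":0.0188,"y":0.0041,"z":0.0178,"roll":0},
    {"fingers":0,"x":0,"y":0,"z":0,"roll":0},
  ],
)

```text
clock: 7.75
tcp_pos: [512.3, -37.4, 273.2]
ee_rot: [[-0.213, 0.977, -0.003], [0.977, 0.213, -0.003], [-0.002, -0.004, -1.0]]
force: [-11.8, -4.7, 16.0]
finger_gap: 10.6
grasp_force: 30.8
```

>>> carry_out(
  rows=[
    {"fingers":0,"x":0.0202,"y":0.0044,"z":0.0157,"roll":0},
    {"fingers":0,"x":0.0231,"y":0.005,"z":0.0113,"roll":0},
    {"fingers":0,"x":0.0245,"y":0.0053,"z":0.0076,"roll":0},
    {"fingers":0,"x":0,"y":0,"z":0,"roll":0},
  ],
)

```text
clock: 8.25
tcp_pos: [584.5, -21.5, 307.6]
ee_rot: [[-0.213, 0.977, 0.006], [0.977, 0.213, -0.0], [-0.001, 0.005, -1.0]]
force: [-0.9, -0.9, 8.6]
finger_gap: 10.9
grasp_force: 32.3
```

```bash
python3 - <<'E'
from h import *
a=imaging.camera('scene')['image'][80:280,220:470];b=imaging.camera('side')['image'][80:280,230:480]
cv2.imwrite('pics/c4.png',np.vstack([cv2.resize(i[:,:,::-1],None,fx=1.5,fy=1.5,interpolation=2) for i in(a,b)]))
E
```

```text
(no output)
```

View pics/c4.png

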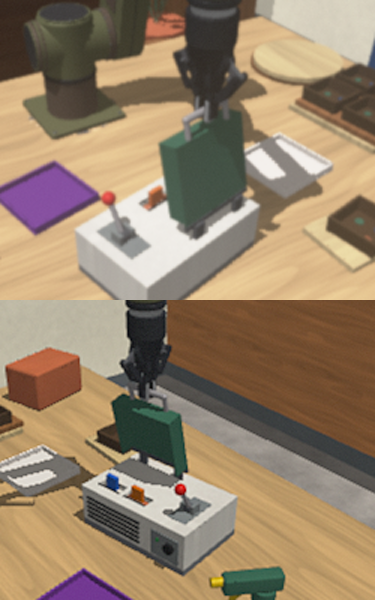

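The flap is almost upright, held by its bar. The orange tab is at side crop (137,493), in the slot nearer the lever (y +14), and the blue one is at (112,480), in y +86. I carry on past upright.

>>> carry_out(
  rows=[
    {"fingers":0,"x":0.0254,"y":0.0055,"z":0.0042,"roll":0},
    {"fingers":0,"x":0.0256,"y":0.0056,"z":0.0002,"roll":0},
    {"fingers":0,"x":0.0253,"y":0.0055,"z":-0.0038,"roll":0},
    {"fingers":0,"x":0,"y":0,"z":0,"roll":0},
  ],
)

```text
clock: 8.85
tcp_pos: [660.5, -4.7, 305.9]
ee_rot: [[-0.213, 0.977, 0.003], [0.977, 0.213, 0.0], [-0.0, 0.003, -1.0]]
force: [1.4, -0.8, 3.3]
finger_gap: 10.9
grasp_force: 32.6
```

>>> carry_out(
  rows=[
    {"fingers":35,"x":0,"y":0,"z":0,"roll":0},
    {"fingers":35,"x":0,"y":0,"z":0,"roll":0},
    {"fingers":35,"x":0,"y":0,"z":0.05,"roll":0},
    {"fingers":35,"x":0,"y":0,"z":0,"roll":0},
  ],
)

```text
clock: 9.35
tcp_pos: [659.4, -5.3, 360.4]
ee_rot: [[-0.212, 0.977, 0.008], [0.977, 0.212, -0.0], [-0.002, 0.008, -1.0]]
force: [0.3, -1.0, -0.1]
finger_gap: 29.7
grasp_force: 0.0
```

```bash
python3 - <<'E'
from h import *
np.set_printoptions(precision=1,suppress=True)
R=np.array([[.977,-.212],[.212,.977]])
for n in('scene','side'):
    p=imaging.camera(n); X=cloud(p); I=p['image'].astype(int); r,g,b=I[...,0],I[...,1],I[...,2]
    U=X.copy(); U[...,:2]=(X[...,:2]-[559,-78])@R
    box=(p['z_map']>0)&(abs(U[...,0]+35)<30)&(U[...,1]>-20)&(U[...,1]<120)&(X[...,2]>104)&(X[...,2]<136)
    for k,m in(('or',box&(r>1.6*b)&(r>1.3*g)),('bl',box&(b>1.4*r))):
        if m.sum()>3: print(n,k,m.sum(),'unit min',U[m].min(0),'max',U[m].max(0),'mean',U[m].mean(0))
    gr=(p['z_map']>0)&(g>1.3*r)&(U[...,0]>20)&(U[...,0]<220)&(U[...,1]>-20)&(U[...,1]<120)&(X[...,2]>160)
    f=np.polyfit(U[gr][:,2],U[gr][:,0],1); print('flap slope dx/dz',f,gr.sum())
E
```

```text
scene or 66 unit min [-36.9  -1.5 104.4] max [-28.   24.1 126.8] mean [-30.9  10.3 116.8]
scene bl 17 unit min [-36.   70.  105.5] max [-27.8  80.  126.9] mean [-32.7  73.  119.1]
flap slope dx/dz [  -3.8 1148.7] 247
side or 59 unit min [-43.    0.6 104.3] max [-29.7  30.6 129.4] mean [-38.6  12.3 117.2]
side bl 57 unit min [-45.4  71.8 104.4] max [-31.4  99.2 129.6] mean [-39.   84.1 116.8]
flap slope dx/dz [ 0.1 70.4] 1060
```

The flap stands open past upright and stays there on its own. I take the orange tab at unit (-35,14).

>>> carry_out(
  rows=[
    {"fingers":30,"x":-0.0459,"y":-0.0221,"z":0,"roll":0},
    {"fingers":30,"x":-0.0459,"y":-0.0221,"z":0,"roll":0},
    {"fingers":30,"x":-0.0459,"y":-0.0221,"z":0,"roll":0},
    {"fingers":30,"x":0,"y":0,"z":-0.06,"roll":0},
    {"fingers":30,"x":0,"y":0,"z":-0.06,"roll":0},
  ],
)

```text
clock: 10.07
tcp_pos: [519.2, -71.7, 234.4]
ee_rot: [[-0.211, 0.977, 0.002], [0.977, 0.211, -0.0], [-0.001, 0.001, -1.0]]
force: [0.1, -0.3, -0.3]
finger_gap: 25.7
grasp_force: 0.0
```

>>> carry_out(
  rows=[
    {"fingers":30,"x":0,"y":0,"z":-0.06,"roll":0},
    {"fingers":30,"x":0,"y":0,"z":0,"roll":0},
    {"fingers":30,"x":0,"y":0,"z":0,"roll":0},
  ],
)

```text
clock: 10.45
tcp_pos: [521.2, -71.6, 176.7]
ee_rot: [[-0.212, 0.977, 0.001], [0.977, 0.212, -0.0], [-0.0, 0.001, -1.0]]
force: [0.9, -0.2, 0.7]
finger_gap: 25.8
grasp_force: 0.0
```

```bash
python3 - <<'E'
from h import *
a=imaging.camera('scene')['image'][80:280,220:470];b=imaging.camera('side')['image'][80:280,230:480]
cv2.imwrite('pics/c5.png',np.vstack([cv2.resize(i[:,:,::-1],None,fx=1.5,fy=1.5,interpolation=2) for i in(a,b)]))
print(telemetry.state()['tcp_pos'])
E
```

```text
[522.67290456 -71.82157447 178.1660722 ]
```

View pics/c5.png

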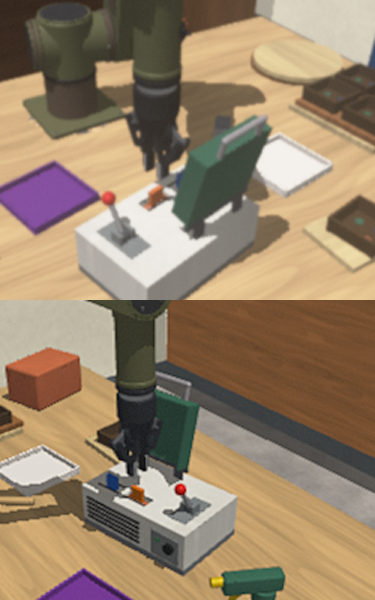

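The flap is open past upright at (215,170). The gripper is over the orange tab at (152,197). Descend and grip.

>>> carry_out(
  rows=[
    {"fingers":30,"x":0,"y":0,"z":-0.03,"roll":0},
    {"fingers":30,"x":0,"y":0,"z":-0.027,"roll":0},
    {"fingers":30,"x":0,"y":0,"z":0,"roll":0},
    {"fingers":30,"x":0,"y":0,"z":0,"roll":0},
  ],
)

```text
clock: 11.05
tcp_pos: [522.2, -71.7, 120.6]
ee_rot: [[-0.212, 0.977, 0.004], [0.977, 0.212, -0.001], [-0.002, 0.003, -1.0]]
force: [-0.5, -0.9, 0.3]
finger_gap: 25.8
grasp_force: 0.0
```

>>> carry_out(
  rows=[
    {"fingers":0,"x":0,"y":0,"z":0,"roll":0},
    {"fingers":0,"x":0,"y":0,"z":0,"roll":0},
    {"fingers":0,"x":0,"y":0,"z":0,"roll":0},
  ],
  squeeze=40,
)

```text
clock: 11.42
tcp_pos: [522.1, -71.8, 120.5]
ee_rot: [[-0.212, 0.977, 0.004], [0.977, 0.212, -0.001], [-0.002, 0.003, -1.0]]
force: [-0.8, 0.2, 7.6]
finger_gap: 9.0
grasp_force: 40.2
```

>>> carry_out(
  rows=[
    {"fingers":0,"x":0,"y":0,"z":0.01,"roll":0},
    {"fingers":0,"x":0,"y":0,"z":0.015,"roll":0},
    {"fingers":0,"x":0,"y":0,"z":0.015,"roll":0},
    {"fingers":0,"x":0,"y":0,"z":0,"roll":0},
  ],
)

```text
clock: 11.92
tcp_pos: [521.9, -71.7, 160.5]
ee_rot: [[-0.212, 0.977, 0.004], [0.977, 0.212, -0.001], [-0.002, 0.004, -1.0]]
force: [-0.3, 0.5, -0.7]
finger_gap: 9.2
grasp_force: 39.1
```

>>> carry_out(
  rows=[
    {"fingers":0,"x":0,"y":0,"z":0.02,"roll":0},
    {"fingers":0,"x":0,"y":0,"z":0.02,"roll":0},
    {"fingers":0,"x":0,"y":0,"z":0.03,"roll":0},
    {"fingers":0,"x":0,"y":0,"z":0.03,"roll":0},
    {"fingers":0,"x":0,"y":0,"z":0,"roll":0},
  ],
)

```text
clock: 12.55
tcp_pos: [522.1, -71.7, 260.7]
ee_rot: [[-0.212, 0.977, 0.005], [0.977, 0.212, -0.001], [-0.002, 0.005, -1.0]]
force: [-0.6, -0.3, -1.2]
finger_gap: 9.2
grasp_force: 39.2
```

```bash
python3 - <<'E'
from h import *
for n in('scene','side'):
    p=imaging.camera(n); X=cloud(p); I=p['image'].astype(int); r,g,b=I[...,0],I[...,1],I[...,2]
    m=((p['z_map']>0)&(X[...,0]>370)&(X[...,0]<580)&(X[...,1]>195)&(X[...,1]<410)&(X[...,2]>-5)&(X[...,2]<30)&(abs(r-b)<30)&(r>80)).astype(np.uint8)
    k,l,s,c=cv2.connectedComponentsWithStats(m); i=1+np.argmax(s[1:,4]); q=X[l==i][:,:2].astype(np.float32)
    print(n,cv2.minAreaRect(q),len(q))
E
```

```text
scene ((471.75994873046875, 289.5714111328125), (161.3127899169922, 176.39051818847656), 6.624675273895264) 1331
side ((466.615478515625, 296.7974853515625), (160.74085998535156, 171.7527313232422), 6.423724174499512) 1142
```

>>> carry_out(
  rows=[
    {"fingers":0,"x":-0.006,"y":0.03,"z":0,"roll":0},
    {"fingers":0,"x":-0.007,"y":0.05,"z":0,"roll":0},
    {"fingers":0,"x":-0.008,"y":0.055,"z":0,"roll":0},
    {"fingers":0,"x":-0.008,"y":0.055,"z":0,"roll":0},
    {"fingers":0,"x":-0.008,"y":0.055,"z":0,"roll":0},
  ],
)

```text
clock: 13.28
tcp_pos: [482.1, 174.9, 256.6]
ee_rot: [[-0.212, 0.977, -0.003], [0.977, 0.212, -0.001], [-0.0, -0.003, -1.0]]
force: [0.1, 0.1, -1.3]
finger_gap: 9.2
grasp_force: 39.2
```

>>> carry_out(
  rows=[
    {"fingers":0,"x":-0.008,"y":0.055,"z":0,"roll":0},
    {"fingers":0,"x":-0.006,"y":0.045,"z":0,"roll":0},
    {"fingers":0,"x":-0.002,"y":0.023,"z":-0.02,"roll":0},
    {"fingers":0,"x":0,"y":0,"z":-0.02,"roll":0},
    {"fingers":0,"x":0,"y":0,"z":-0.014,"roll":0},
  ],
)

```text
clock: 13.9
tcp_pos: [466.0, 296.2, 201.7]
ee_rot: [[-0.213, 0.977, -0.004], [0.977, 0.213, -0.002], [-0.001, -0.005, -1.0]]
force: [-0.0, -0.4, -1.1]
finger_gap: 9.6
grasp_force: 39.2
```

>>> carry_out(
  rows=[
    {"fingers":0,"x":0,"y":0,"z":0,"roll":0},
    {"fingers":0,"x":0,"y":0,"z":0,"roll":0},
    {"fingers":0,"x":0,"y":0,"z":0,"roll":0},
    {"fingers":0,"x":0,"y":0,"z":0,"roll":0},
  ],
)

```text
clock: 14.4
tcp_pos: [468.1, 296.6, 205.4]
ee_rot: [[-0.212, 0.977, 0.001], [0.977, 0.212, 0.001], [0.0, 0.002, -1.0]]
force: [-0.2, 0.4, -1.3]
finger_gap: 9.1
grasp_force: 39.1
```

```bash
python3 - <<'E'
from h import *
A=imaging.camera('scene');B=imaging.camera('side')
for p in(A,B):
    X=cloud(p);I=p['image'].astype(int); r,g,b=I[...,0],I[...,1],I[...,2]
    m=(p['z_map']>0)&(abs(X[...,0]-469)<45)&(abs(X[...,1]-297)<45)&(X[...,2]>50)&(X[...,2]<185)&(r>1.5*b)
    print(m.sum(),X[m].min(0).round(),X[m].max(0).round(),X[m].mean(0).round())
cv2.imwrite('pics/c6.png',np.vstack([cv2.resize(i[:,:,::-1],None,fx=1.5,fy=1.5,interpolation=2) for i in(A['image'][80:280,270:520],B['image'][80:280,180:430])]))
E
```

```text
257 [467. 264. 101.] [483. 328. 184.] [475. 287. 145.]
225 [452. 267. 102.] [479. 329. 184.] [464. 291. 145.]
```

View pics/c6.png

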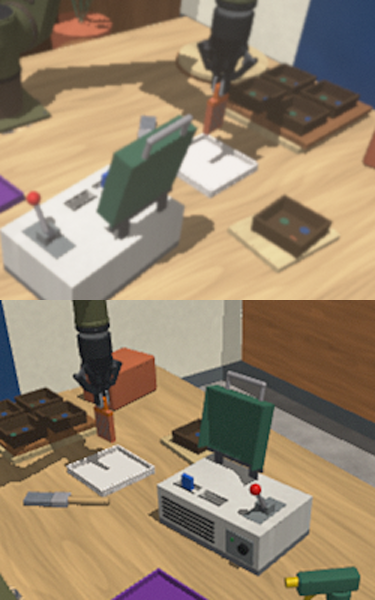

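The terracotta plate hangs upright over the white tray, at scene crop (215,113), with its lower edge at about 100 mm. The blue tab is still in its slot, the flap is open past upright, and the lever is at rest. Handing in.

```bash
python3 -c "
from h import *
print(max(abs(np.array(telemetry.state()['joint_vel'])))); print(order.close_job())"
```

```text
0.14886822907482797
the job is handed in; nothing more can be done
None
```

The job is handed in: the lever was swung to its stop and sprang back, the flap is open past upright, and the orange-tabbed plate is held upright over the middle of the white tray, its lower edge about 10 cm above the bench.

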